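# Gauge a turned sleeve on a swing-arm fixture

### The arm

A 6-joint arm with a two-finger parallel gripper is mounted at the origin on the work surface. World frame = base frame: x ahead of the robot, y to its left, z up, the work surface at z = 0. Lengths are in m, angles in rad, forces in N, time in s.
With the tool pointing down it reaches from about 0.325 to 0.775 m from the base axis. Payload 9.3 kg.
Tool frame: the origin (TCP) lies at the very end of the fingers, on their centre line; the grasp point (between the pads) lies 19 mm behind it (env.hold_point_z is the distance from the TCP to the grasp point, in m); z points along the fingers, y is the direction in which the jaws open and shut (so a half turn about z gives the same grasp; the last joint's range is limited). The gripper opens to 85 mm and grips with 20 to 120 N. Pads are 22 mm wide; open, the fingers measure 114 mm over their backs; the gripper's body (76 mm by 85 mm) begins 54 mm behind the grasp point. The pads swing forward as they close: fully open they stand 13 mm farther back than shut.
Start: joints at [-0.153, 0.259, 0.021, 1.334, 0, 1.418], TCP at [0.55, -0, 0.231] pointing down, gripper open.
Joint ranges: [-3.04, 3.04], [-0.91, 1.82], [-1.04, 1.36], [-1.92, 1.95], [-1.52, 1.45], [-3.14, 3.14]. Speed limits (rad/s): [2.22, 2.22, 2.79, 3.14, 3.14, 3.14].

### API

Orientations are given as a unit quaternion [x, y, z, w].
In Python, from plant import env, fingers, viewer, find_in, outline_of, mark_of, get_time, get_qpos, get_joint_velocities, get_joint_torque, get_tcp_pos, get_ee_rot, get_contact_force, get_ft_torque, get_grip_width gives the robot as it stands. Calls block until the motion is done:
- env.move_ptp(position, orientation): joint-space move of the TCP to a pose.
- env.move_l(position, rotation=None, rate=0.15, guard=None): straight line of the TCP; rotation=None keeps the orientation; rate is the mean speed in m/s. With guard (N) it stops when the force on the tool has changed by that much, and returns True; else False.
- env.move_j(angles): joint-space move.
- fingers.ungrasp() and fingers.close_gripper(force=None): open the fingers fully, or close them until they stop; force is the grip in N (None keeps the last).
- env.pause(seconds).
- env.solve_ik(position, orientation): joint angles nearest the present ones, or None.
- viewer.camera(name): name is "scene" or "side" or "wrist"; returns a dict with "color" (420x560x3 uint8, blue, green, red), "range_z" (420x560 float32, m along the optical axis (not along the pixel's ray), 0 where there is no reading), "fx", "fy", "cx", "cy" (pixels), "origin" and "attitude" of the camera in the world; the wrist camera has in their place "hand_eye" (4x4, takes a point from camera to tool coordinates, whose origin is the TCP and whose axes are the flange's). Camera axes: x right, y down, z forward; pixel columns grow to the right and rows downward; lengths in m; the calibration is good to about 2 mm. The wrist camera is an equidistant fisheye: a pixel r from the principal point sees the ray r / f radians off the axis. A picture is of the moment at which its call begins: read the wrist's pose just before it.
A pose or a line that the arm cannot do raises env.MotionError and nothing moves.
- env.sign_off(): hands the job in, once; it reports no verdict.
Trained networks look in a picture, given as the dict that the camera call returned (one of the last four; its "shot" number tells which), for a name from the list of things; names that differ only in an ending like _2 or _b are one class to them, and where a whole thing is asked for, a point or a joint stands for the part that bears it (a point fixed in the world has none). Each returns a list of dicts, best first, with "p" (0 to 1); they miss things now and then, are a little off and sometimes report something else, mostly with a low value. They report only what shows in the picture. A call takes as long as a camera call. They do not tell look-alikes from the thing itself.
- find_in(picture, thing): "at" ([x, y, z] in m, in the coordinates of the camera as it stood for that picture, good to about 4 mm: the middle of the surface that is visible of it).
- outline_of(picture, thing): "mask" (420x560 bool, what is visible of it).
- mark_of(picture, thing): "at" ([x, y, z] in m, in the coordinates of the camera as it stood for that picture, good to about 4 mm: a listed point, or the origin of a listed thing).
Readings, each from a call of its own:
- get_time(): time.
- get_qpos(): joint angles.
- get_joint_velocities(): joint speeds.
- get_joint_torque(): joint torques, N m.
- get_tcp_pos(): TCP position.
- get_ee_rot(): TCP orientation.
- get_contact_force(): force on the tool from outside, world axes, zero at the start.
- get_ft_torque(): the same for the moment, N m.
- get_grip_width(): finger opening in m.
Only numpy, scipy, OpenCV 4.12 (cv2) and the standard library are available. Lean on these libraries where they do the work, as an engineer would, in place of code of your own. Each camera call takes 0.05 s, during which the arm holds its last target.

### The job

Measure the loose steel sleeve on the gauging fixture: swing the sprung gauge arm back by its knob until the catch takes it and holds it by itself, easing it onto the rubber buffer rather than ramming it; set the sleeve over the spigot, flat on its seat; then press the trigger paddle so that the arm swings in and comes to rest against the sleeve. Leave the bin, the plug gauge and the master disc where they are.

Things in the scene. Friction and masses are not known exactly. Their poses are not given: they have to be found in the camera images.
- fixture: Bench gauging fixture, screwed down. Grey plate 270 x 300 x 22 mm; origin on its underside, plate from x -120 to +150, y -150 to +150 mm, z up. It carries the swing arm (vertical pivot at x 50, y 0), the spigot, and near the +y edge the catch block with buffer and trigger.
- swing_arm: Flat steel arm 16 mm wide, mid-height 43 mm over the table, on a vertical pivot. Origin on the pivot axis; x along the arm to the knob, y the way it is cocked (anticlockwise from above). A damped spring holds it at rest, x axis at -150 degrees in the fixture. The catch takes it 37 to 49 degrees from rest: where depends on how far its roller is screwed out, which varies and is not measured.
- knob (a point): Mid-height of the arm's black knob, an upright cylinder 22 mm across, 52 to 92 mm over the table, 170 mm from the pivot; this point is 73 mm up. It takes a sideways push of 3.5 N at rest, rising to 9 to 12 N near the catch. 3 to 4 mm after the hook drops the roller meets the buffer: the push then grows 3.4 N per mm. Let go, a caught arm comes back those few mm and stays.
- buffer: Round rubber-faced spring buffer, 11 mm across, 58 mm over the table, in the catch block under the trigger beam; origin at the centre of its face, x the way it is pushed in. The roller on the arm's 91 mm tail runs onto it just after the catch takes. It yields 12 N per mm. Over 20 N on it (about 19 N at the knob) is ramming.
- catch_block: Small block near the plate's +y edge that carries the buffer and, on a pin 57 mm over the table, the trigger: a steel see-saw 125 mm long whose hook holds the arm's roller. Origin 22 mm below the plate's top, under the hook's end of the buffer; x the way the roller comes, towards the paddle; z up.
- paddle (a point): Centre of the top of the trigger's steel thumb paddle as it stands at rest, 32 x 28 mm, 75 mm over the table. The trigger is a see-saw along the buffer's x axis: hook at one end, paddle at the other. Pressed straight down, the paddle lets the arm go after 3 to 6 mm at 3 to 7 N; full travel 12 mm; it springs back up.
- seat (a point): Centre of the round ground seat, 60 mm across, 25 mm over the table. The steel spigot stands on it: 27 mm across, 27 mm high, its upper 11 mm tapering to 12 mm. While the arm is not cocked its gauge contact, a round pin 75 mm from the pivot, 43 mm up, is in the sleeve's way. Behind it on the arm sits a dial gauge 44 mm across, top 56 mm up.
- sleeve: The loose steel sleeve to be measured: a plain ring 52 mm outside, bore 31 mm, 34 mm high, about 0.34 kg, standing on end on a black rubber mat 3 mm thick. Origin at the centre of its underside, z along its bore.
- bin: Bystander: open grey plastic bin, 100 x 120 x 45 mm, with a few bushes in it. Origin under its centre.
- plug_gauge: Bystander: plug gauge lying flat, about 123 mm long, 22 mm across. Origin under its handle.
- master_disc: Bystander: steel master disc 72 mm across with a small knob, 44 mm high. Origin under its centre.
There are look-alikes about, which are no part of the job. What is shaped like the sleeve but brown or red is not meant.

How it is judged:
On the way, in this order (a step that is already met when the one before it is completed fails the run):
1. the arm is cocked and stands caught by itself, untouched (x of knob in the frame of fixture above -0.025 m and contact force between each of the fingers, the arm and swing_arm below 0.1 N and angular speed of swing_arm below 0.05 rad/s), for 0.3 s.
2. the sleeve stands over the spigot, flat on its seat and let go, while the arm is still caught (horizontal distance between sleeve and seat below 0.004 m and z of sleeve in the frame of seat below 0.002 m and contact force between the fingers and sleeve below 0.1 N and x of knob in the frame of fixture above -0.025 m), for 0.2 s.
3. the fingers press the trigger (contact force between the fingers and catch_block above 1 N).
At the end, for the whole second after the job is handed in: The sleeve stands over the spigot flat on its seat (within 4 mm of centre, 2 mm of height, 0.06 rad of upright) and the arm, released by the trigger, rests against it (more than 1 N, not moving) (contact force between swing_arm and sleeve above 1 N and angular speed of swing_arm below 0.05 rad/s and horizontal distance between sleeve and seat below 0.004 m and z of sleeve in the frame of seat below 0.002 m and angle between sleeve's own z axis and vertical below 0.06 rad); the robot touches nothing.
It fails at once if the arm is rammed into its buffer (more than 20 N on it) (contact force between swing_arm and buffer above 20 N).
It fails at once if the bin is displaced by more than 30 mm (distance of bin from where it was at the start of the episode above 0.03 m).
It fails at once if the plug gauge is displaced by more than 30 mm (distance of plug_gauge from where it was at the start of the episode above 0.03 m).
It fails at once if the master disc is displaced by more than 30 mm (distance of master_disc from where it was at the start of the episode above 0.03 m).
It also fails if it takes over 67 s, if anything falls off the work surface, if the arm or the gripper's body presses on something with over 40 N, if the wrist force passes 120 N, or if a joint passes its speed limit or range.

## Working session

There is one attempt and no reset: what is moved stays moved. The work goes in short steps, each a Python script; the robot and the scene stay as the last script left them, time stands still between calls to the robot, and variables do not carry over. Pictures are saved under pics/ and viewed, and the job is handed in when it is done.

```bash
ls; mkdir -p pics; cat > h.py <<'E'
import numpy as np, cv2
from scipy.spatial.transform import Rotation as R
from plant import *
def att(p):
    a=np.array(p["attitude"],float)
    return a if a.shape==(3,3) else R.from_quat(a).as_matrix()
def tow(p,pt): return np.array(p["origin"])+att(p)@np.array(pt)
E
python3 - <<'E'
from h import *
print(get_time(),get_tcp_pos(),get_ee_rot(),get_grip_width())
for n in ("scene","side"):
    p=viewer.camera(n); cv2.imwrite(f"pics/{n}0.png",p["color"]); print(n,p["origin"],p["attitude"],p["fx"],p["cx"],p["cy"])
    for t in ["fixture","swing_arm","knob","buffer","catch_block","paddle","seat","sleeve","bin","plug_gauge","master_disc"]:
        print(t,[(np.round(tow(p,d["at"]),4).tolist(),round(d["p"],2)) for d in mark_of(p,t)][:4])
print(get_time())
E
```

```text
pics
0.0 [5.49705872e-01 4.39083873e-05 2.30637192e-01] [ 7.07110495e-01  7.07102714e-01 -4.16789091e-04 -5.71468578e-04] 0.08511597909340254
scene [ 0.99453289 -0.54843567  1.13216952] [ 0.89651047  0.3233834  -0.097179   -0.2867898 ] 419.7369542937964 281.1901312448419 209.6349629540888
fixture [([0.5839, 0.0252, -0.0011], 0.83)]
swing_arm [([0.6381, 0.029, 0.0387], 0.84), ([0.5689, 0.1346, 0.069], 0.55)]
knob [([0.5003, -0.0727, 0.0743], 0.69), ([0.6516, 0.115, -0.0004], 0.26)]
buffer []
catch_block [([0.6549, 0.1136, 0.0025], 0.54), ([0.5011, -0.0737, 0.0757], 0.44)]
paddle [([0.5684, 0.1331, 0.0694], 0.82), ([0.5871, 0.0228, -0.0006], 0.18)]
seat [([0.5449, 0.0101, 0.0208], 0.88), ([0.6564, 0.1146, 0.0013], 0.35)]
sleeve [([0.4734, 0.3733, 0.0076], 0.57), ([0.4905, 0.5029, 0.0028], 0.52), ([0.3958, 0.4924, 0.0038], 0.5), ([0.3285, 0.4357, 0.0001], 0.48)]
bin [([0.432, -0.3622, 0.0005], 0.72)]
plug_gauge [([0.6695, -0.373, 0.0016], 0.78)]
master_disc [([0.6942, 0.382, -0.0015], 0.85)]
side [0.03895577 1.16159881 0.79674484] [-0.17265429  0.85167518 -0.48437404  0.10110231] 449.3012118815764 279.58686013484254 207.79165423265692
fixture [([0.5838, 0.0213, -0.0004], 0.97)]
swing_arm [([0.6367, 0.0261, 0.0486], 0.57)]
knob [([0.4938, -0.0729, 0.0742], 0.84)]
buffer []
catch_block [([0.6541, 0.1141, 0.0045], 0.63)]
paddle [([0.5637, 0.1336, 0.0763], 0.72)]
seat [([0.55, 0.0081, 0.0288], 0.85)]
sleeve [([0.3324, 0.4292, 0.0038], 0.97), ([0.4005, 0.4902, -0.0059], 0.86), ([0.4905, 0.5014, -0.0007], 0.77), ([0.4774, 0.3704, 0.0031], 0.59)]
bin [([0.4372, -0.3636, -0.0015], 0.63)]
plug_gauge [([0.4792, 0.3719, 0.0009], 0.44)]
master_disc [([0.6984, 0.3852, -0.0], 0.61)]
1.2
```

View pics/scene0.png

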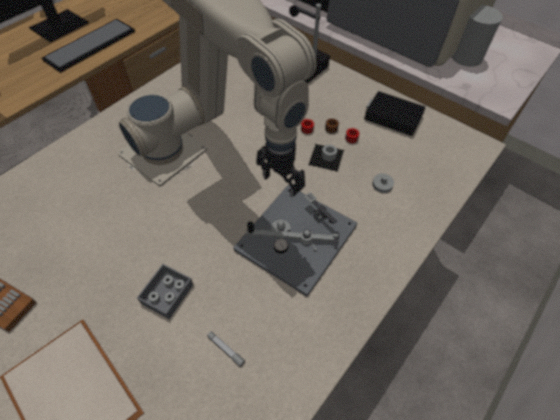

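View pics/side0.png

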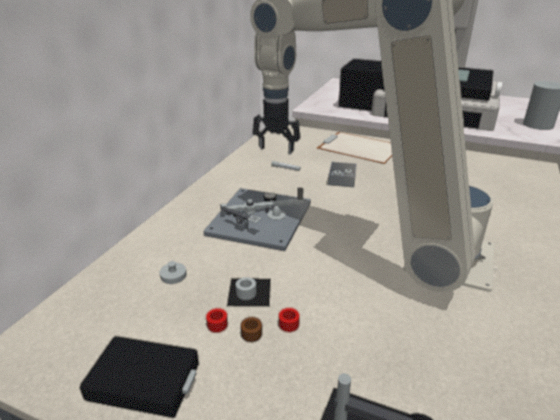

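Candidates for the sleeve in the scene picture are red rings (307,126) and (352,135), a brown ring (332,126), and a steel ring on a black mat (330,153). The description calls for the one on the mat. The side view shows the same at (246,288). I'll check it with a crop and the wrist camera.

```bash
python3 - <<'E'
from h import *
q=get_ee_rot(); t=get_tcp_pos()
def wr(n,things):
    t=np.array(get_tcp_pos());q=get_ee_rot();p=viewer.camera("wrist");cv2.imwrite(f"pics/{n}.png",p["color"])
    H=np.array(p["hand_eye"]);print(n,t.round(3),get_time())
    for th in things:
        print(th,[((t+R.from_quat(q).apply(H[:3,:3]@np.array(d["at"])+H[:3,3])).round(4).tolist(),round(d["p"],2)) for d in mark_of(p,th)][:3])
    return H
H=wr("w0",["fixture","swing_arm","knob","paddle","seat","catch_block","buffer"]);print(H.round(3))
Q=[.70711,.70711,0,0]
env.move_ptp([0.475,0.30,0.26],Q)
wr("w1",["sleeve"])
p=viewer.camera("side");c=p["color"][265:345,190:320];cv2.imwrite("pics/c1.png",cv2.resize(c,None,fx=5,fy=5,interpolation=2))
E
```

```text
w0 [0.55  0.    0.231] 1.25
fixture [([0.5849, 0.0222, 0.0041], 0.56)]
swing_arm [([0.6367, 0.0278, 0.0422], 0.82)]
knob [([0.4967, -0.0681, 0.0758], 0.96)]
paddle [([0.568, 0.1328, 0.0739], 0.75)]
seat [([0.546, 0.0074, 0.0241], 0.89)]
catch_block [([0.6522, 0.1194, 0.0045], 0.78)]
buffer []
[[-0.001 -0.95  -0.311  0.08 ]
 [ 1.    -0.001 -0.    -0.001]
 [ 0.    -0.311  0.95  -0.143]
 [ 0.     0.     0.     1.   ]]
w1 [0.475 0.299 0.26 ] 2.8333
sleeve [([0.4752, 0.37, 0.003], 0.84), ([0.493, 0.4987, -0.0015], 0.62), ([0.3273, 0.4294, -0.002], 0.58)]
```

View pics/w0.png

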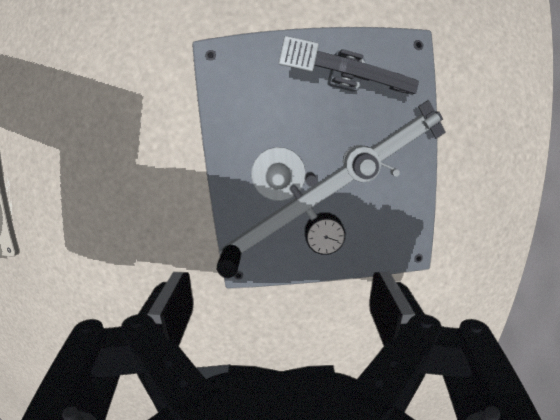

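View pics/w1.png

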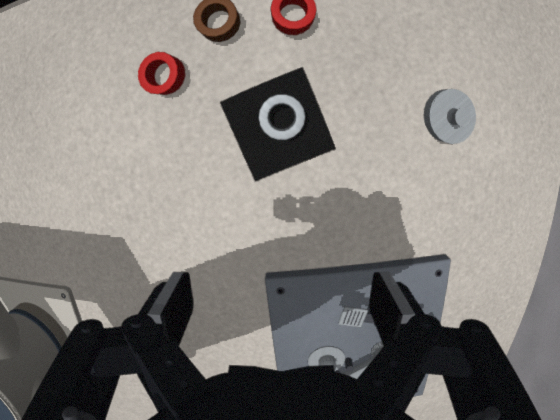

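View pics/c1.png

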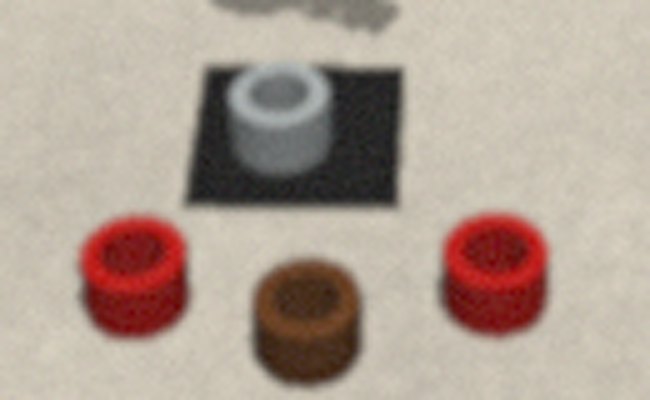

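The steel ring on the mat, (282,117) in w1 and about (0.475, 0.371) in the world, is the sleeve. In w0 the knob is at (229,262), the spigot at (278,172), the paddle at (299,53) and the pivot at (366,165). Next I'll cock the arm, pushing the knob along its arc with closed fingers.

```bash
cat >> h.py <<'E'
PIV=np.array([0.637,0.0275]); YAW=np.radians(5.3); RHO=.170
def rot(yaw): # tool down, tool x at world yaw
    x=np.array([np.cos(yaw),np.sin(yaw),0]);z=np.array([0,0,-1.]);y=np.cross(z,x)
    return R.from_matrix(np.c_[x,y,z]).as_quat()
def pushpose(deg,d,z=.063): # deg from rest, d finger centre behind knob centre
    a=np.radians(-150+deg)+YAW
    u=np.array([np.cos(a),np.sin(a)]);t=np.array([-u[1],u[0]])
    return np.r_[PIV+RHO*u-d*t,z],rot(np.arctan2(-t[1],-t[0])),t
def fpush(t): return -np.dot(np.array(get_contact_force())[:2],t)
E
python3 - <<'E'
from h import *
fingers.close_gripper(20)
p,q,t=pushpose(0,.047,.14); print(p,q)
env.move_ptp(p,q)
p,q,t=pushpose(0,.047); env.move_l(p,q,rate=.15)
f0=get_contact_force(); print(get_time(),f0,get_tcp_pos(),get_qpos())
for d in (.03,):
    p,q,t=pushpose(0,d); print(env.move_l(p,q,rate=.05,guard=2),fpush(t),get_tcp_pos(),p)
p,q,t=pushpose(0,.016); print(env.move_l(p,q,rate=.03,guard=2),fpush(t),get_tcp_pos(),p,get_time())
cv2.imwrite("pics/s2.png",viewer.camera("scene")["color"][150:330,180:420].repeat(3,0).repeat(3,1))
E
```

```text
[ 0.4710973  -0.03237733  0.14      ] [0.45942484 0.88821665 0.         0.        ]
5.6917 [0.42542554 0.27753407 0.18302049] [ 0.47158953 -0.03207444  0.06354471] [-2.45719461e-01  2.44851270e-01 -4.56898775e-01  8.68500749e-01
  1.74775165e-05  7.08292065e-01]
False -0.5244541371763854 [ 0.48103591 -0.04656926  0.06304807] [ 0.48092088 -0.04625167  0.063     ]
True 3.4174887198054273 [ 0.48525735 -0.05281711  0.06266083] [ 0.48901089 -0.05767759  0.063     ] 6.5417
```

View pics/s2.png

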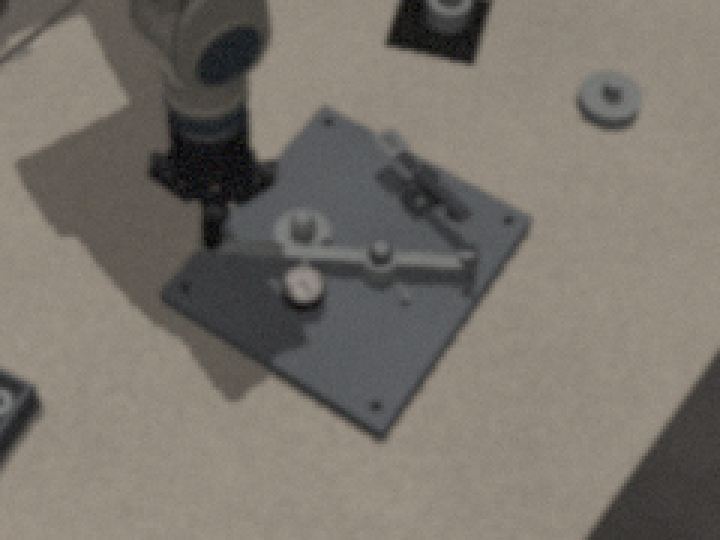

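Contact came where expected, with the fingers behind the knob at about 22 mm standoff. Now I'll push along the arc, first to 33° and then in fine steps.

```bash
python3 - <<'E'
from h import *
d=.022
for a in (4,8,12,16,20,24,28,32):
    p,q,t=pushpose(a,d); g=env.move_l(p,q,rate=.06,guard=7); print(a,g,round(fpush(t),2),np.round(get_contact_force(),1),round(get_time(),2))
    if g: break
E
```

```text
4 False 2.99 [-2.2  2.  -1.4] 6.95
8 False 3.72 [-3.3  2.  -2.7] 7.3
12 False 3.2 [-2.7  1.8 -3.4] 7.65
16 False 6.19 [-5.4  3.1 -3.2] 8.0
20 False 5.97 [-5.6  2.3 -3.1] 8.35
24 False 6.8 [-6.5  2.4 -3.5] 8.7
28 False 6.75 [-6.2  2.8 -1.3] 9.05
32 True 6.96 [-6.5  2.5  4.8] 9.26
```

```bash
python3 - <<'E'
from h import *
for i in range(4): print(np.round(get_contact_force(),2),np.round(get_tcp_pos(),4)); env.pause(.05)
print(pushpose(32,.022)[0],pushpose(28,.022)[0])
cv2.imwrite("pics/s3.png",viewer.camera("scene")["color"][150:330,180:420].repeat(3,0).repeat(3,1))
cv2.imwrite("pics/w3.png",viewer.camera("wrist")["color"])
E
```

```text
[-6.5   2.49  4.8 ] [ 0.5432 -0.1165  0.0621]
[-6.62  3.88  4.56] [ 0.5424 -0.1161  0.062 ]
[-6.49  1.42  5.48] [ 0.542  -0.116   0.0619]
[-7.39  2.42  5.78] [ 0.5419 -0.1158  0.0619]
[ 0.55110013 -0.12084154  0.063     ] [ 0.5409616  -0.11448812  0.063     ]
```

View pics/s3.png

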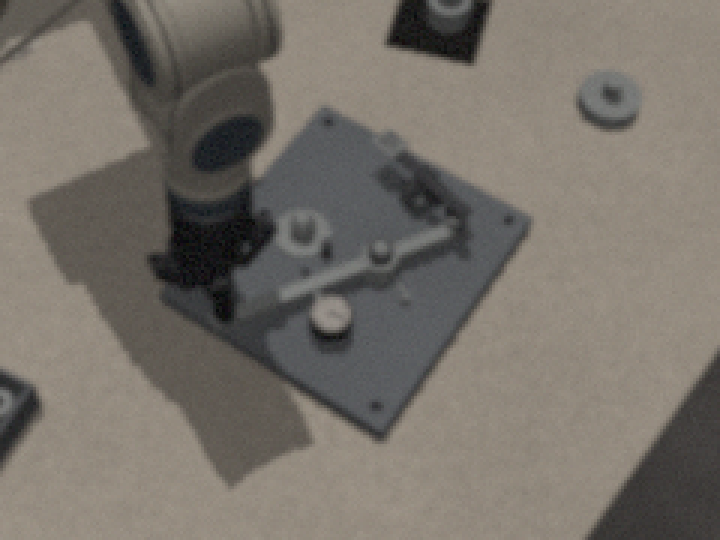

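View pics/w3.png

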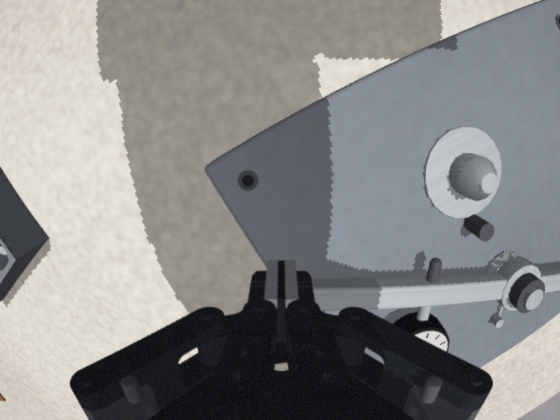

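The tail roller is nearing the hook and the fingers are centred on the knob. I'll continue in 1 mm steps, watching the horizontal force.

```bash
cat > fine.py <<'E'
from h import *
import sys
a0,a1,st,thr=map(float,sys.argv[1:5])
d=.022; hist=[]
a=a0
while a<=a1:
    p,q,t=pushpose(a,d); env.move_l(p,q,rate=.02)
    f=np.mean([fpush(t) for _ in range(3)]); err=np.dot(p[:2]-np.array(get_tcp_pos())[:2],t)*1e3
    hist.append(f); print(round(a,2),round(f,2),"lag%.2f"%err,"fz%.1f"%get_contact_force()[2],round(get_time(),2))
    if f>thr or (len(hist)>4 and f-np.median(hist[-6:-1])>3.2): print("STOP");break
    a+=st
E
python3 fine.py 29 36 .7 13
```

```text
29.0 8.08 lag1.42 fz-0.9 9.82
29.7 8.46 lag1.51 fz0.5 10.08
30.4 10.39 lag1.76 fz0.6 10.34
31.1 9.3 lag1.69 fz0.7 10.6
31.8 8.72 lag1.64 fz-0.6 10.86
32.5 8.36 lag1.34 fz-1.1 11.12
33.2 7.64 lag1.37 fz-0.9 11.38
33.9 7.97 lag1.47 fz0.6 11.63
34.6 8.4 lag1.43 fz-0.1 11.89
35.3 9.14 lag1.49 fz-0.7 12.15
```

```bash
python3 fine.py 35.6 52 .34 15
```

```text
35.6 9.26 lag1.60 fz0.3 12.4
35.94 9.62 lag1.65 fz0.5 12.65
36.28 8.28 lag1.62 fz0.9 12.9
36.62 9.16 lag1.64 fz0.1 13.15
36.96 9.36 lag1.63 fz1.4 13.4
37.3 8.68 lag1.69 fz0.4 13.65
37.64 9.61 lag1.68 fz0.6 13.9
37.98 9.53 lag1.64 fz0.2 14.15
38.32 10.31 lag1.64 fz0.7 14.4
38.66 8.69 lag1.60 fz1.0 14.65
39.0 8.63 lag1.59 fz0.2 14.9
39.34 7.78 lag1.46 fz0.1 15.15
39.68 7.93 lag1.36 fz0.1 15.4
40.02 7.13 lag1.32 fz0.3 15.65
40.36 7.11 lag1.29 fz-0.2 15.9
40.7 7.07 lag1.23 fz-0.5 16.15
41.04 7.46 lag1.13 fz-0.6 16.4
41.38 6.37 lag1.05 fz-1.1 16.65
41.72 7.66 lag1.12 fz-1.0 16.9
42.06 9.46 lag1.38 fz0.3 17.15
42.4 9.33 lag1.42 fz0.8 17.4
42.74 8.91 lag1.46 fz0.1 17.65
43.08 8.44 lag1.42 fz0.6 17.9
43.42 10.21 lag1.66 fz1.5 18.15
43.76 11.17 lag2.03 fz2.6 18.4
44.1 13.77 lag2.31 fz3.7 18.65
STOP
```

The force rose at the buffer's slope after a dip, which suggests the hook dropped. I'll back off slowly and check that the arm stays.

```bash
python3 - <<'E'
from h import *
for a in (43,42,41,40,38):
    p,q,t=pushpose(a,.022); env.move_l(p,q,rate=.04); print(a,round(np.mean([fpush(t) for _ in range(3)]),2),round(get_time(),2))
p=viewer.camera("scene");cv2.imwrite("pics/s4.png",p["color"][150:330,180:420].repeat(3,0).repeat(3,1))
E
```

```text
43 7.96 18.9
42 8.53 19.15
41 2.5 19.4
40 -0.38 19.65
38 0.26 19.95
```

View pics/s4.png

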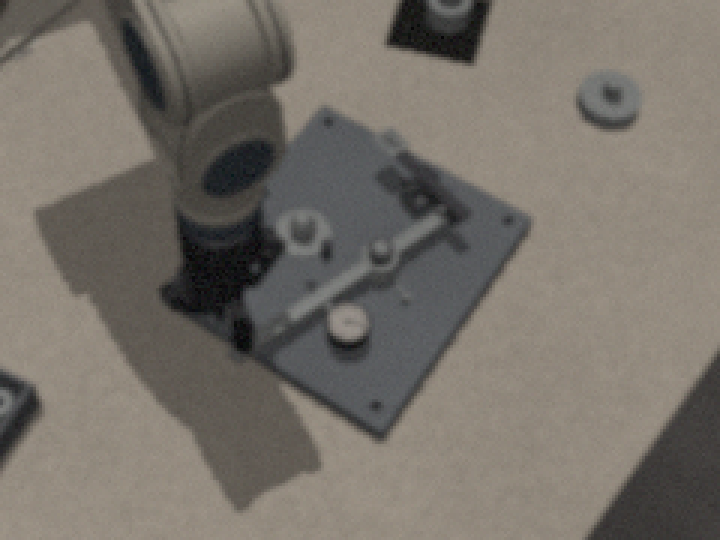

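The push force fell to zero and the arm stayed put, well clear of the fingers at crop pixel (243,335), so it is caught. Next I'll retract, measure the seat and sleeve from close up, and pick the sleeve.

```bash
cat >> h.py <<'E'
def wr(n,things):
    t=np.array(get_tcp_pos());q=get_ee_rot();p=viewer.camera("wrist");cv2.imwrite(f"pics/{n}.png",p["color"])
    H=np.array(p["hand_eye"]);print(n,t.round(3),get_time())
    for th in things:
        print(th,[((t+R.from_quat(q).apply(H[:3,:3]@np.array(d["at"])+H[:3,3])).round(4).tolist(),round(d["p"],2)) for d in mark_of(p,th)][:3])
    return t,q,p
E
python3 - <<'E'
from h import *
p,q,t=pushpose(36,.022); env.move_l(np.r_[p[:2],.16],q,rate=.2)
env.move_ptp([0.53,0.008,0.2],rot(np.pi)); fingers.ungrasp()
wr("w5",["seat","knob","paddle","swing_arm","fixture"])
p=viewer.camera("scene"); print([tow(p,d["at"]).round(4) for n in("knob","seat") for d in mark_of(p,n)][:3])
env.move_ptp([0.475,0.371,0.15],rot(np.pi))
wr("w6",["sleeve"])
print(get_qpos())
E
```

```text
w5 [0.53  0.008 0.2  ] 22.1
seat [([0.5487, 0.0087, 0.0237], 0.88)]
knob [([0.5988, -0.1365, 0.071], 0.61)]
paddle [([0.568, 0.1347, 0.0765], 0.95)]
swing_arm [([0.6387, 0.0255, 0.0415], 0.7)]
fixture [([0.5844, 0.018, 0.0022], 0.78)]
[array([ 0.6018, -0.1406,  0.0727]), array([ 0.6006, -0.1405,  0.0738])]
w6 [0.476 0.37  0.15 ] 23.9333
sleeve [([0.3996, 0.4926, -0.0005], 0.86), ([0.472, 0.3711, 0.0021], 0.79), ([0.4885, 0.4961, -0.0021], 0.68)]
[ 5.21763784e-01  3.80043334e-01 -8.51801726e-03  1.18181814e+00
 -1.94294878e-04  5.23553443e-01]
```

View pics/w5.png

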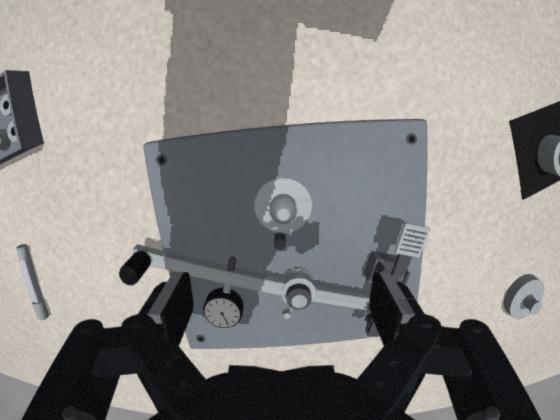

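View pics/w6.png

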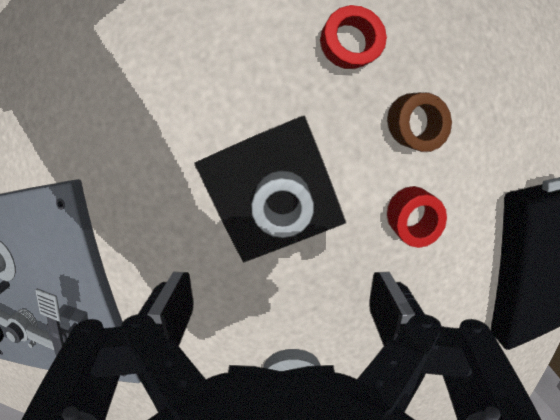

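The arm is still cocked in w5: knob at (135,266), fixture x about 0 mm. The seat is at (284,207) with a stop post at (280,241) on its +x side, so I'll place with the jaws along y. The steel ring is alone on the mat at (283,204) in w6. I'll refine its centre from the depth image and grasp.

```bash
cat >> h.py <<'E'
def cloud(t,q,p):
    v,u=np.mgrid[0:420,0:560]; x=(u-p["cx"])/p["fx"];y=(v-p["cy"])/p["fy"];th=np.hypot(x,y)+1e-9
    k=np.tan(th)/th; P=np.dstack([x*k,y*k,np.ones_like(x)])*p["range_z"][...,None]
    H=np.array(p["hand_eye"]); return np.array(t)+R.from_quat(q).apply((P.reshape(-1,3)@H[:3,:3].T+H[:3,3])).reshape(-1,3), (p["range_z"]>0).ravel()
def ring(P,ok,c,rad,z0,z1):
    s=ok&(np.hypot(P[:,0]-c[0],P[:,1]-c[1])<rad)&(P[:,2]>z0)&(P[:,2]<z1)
    pts=P[s]; (cx,cy),r=cv2.minEnclosingCircle((pts[:,:2]*1e3).astype(np.float32)); return cx/1e3,cy/1e3,r,np.median(pts[:,2]),len(pts)
E
python3 - <<'E'
from h import *
T=wr("w7",[]); P,ok=cloud(*T)
print(ring(P,ok,(.474,.371),.04,.032,.045))
fixed=[]
E
```

```text
w7 [0.476 0.37  0.15 ] 24.0333
(0.474834228515625, 0.37113275146484376, 26.007295608520508, np.float64(0.03689750019075448), 1927)
```

The fit gives radius 26.0 mm and top at 36.9 mm, which matches the sleeve. Grasping it.

```bash
python3 - <<'E'
from h import *
Q=rot(np.pi)
env.move_l([.4748,.3711,.06],Q,rate=.2)
print(env.move_l([.4748,.3711,.013],Q,rate=.08,guard=6),get_tcp_pos(),get_contact_force())
fingers.close_gripper(40); print(get_grip_width())
env.move_l([.4748,.3711,.12],Q,rate=.15); print(get_grip_width(),get_contact_force())
p0=get_tcp_pos()
# look at seat on the way
env.move_ptp([.50,.008,.22],Q)
T=wr("w8",["seat"]); P,ok=cloud(*T)
print(ring(P,ok,(.548,.0085),.045,.0235,.0275)); print(ring(P,ok,(.548,.0085),.02,.048,.056)); print(get_time(),p0,get_grip_width())
E
```

```text
False [0.47504819 0.37128738 0.01339254] [0.21870657 0.36278164 1.06569636]
0.051471914417696614
0.05105261755764107 [-0.35428294 -1.39166251 -3.60632261]
w8 [0.5   0.009 0.22 ] 28.1167
seat [([0.5519, 0.0115, 0.0225], 0.86)]
(0.5453421630859375, 0.008339084625244141, 44.59663772583008, np.float64(0.0250473102449274), 947)
(0.0, 0.0, 0.0, np.float64(nan), 0)
28.1667 [0.47429617 0.37080333 0.11893838] 0.05122094248947219
  return _methods._mean(a, axis=axis, dtype=dtype,
  ret = ret.dtype.type(ret / rcount)
```

View pics/w8.png

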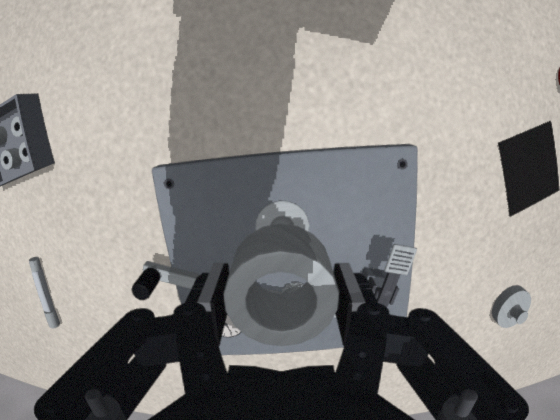

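```bash
python3 - <<'E'
from h import *
Q=rot(np.pi)
env.move_l([.60,.01,.2],Q,rate=.2)
T=wr("w9",["seat"]); P,ok=cloud(*T)
for c,r,a,b in [((.548,.0085),.033,.0242,.0262),((.548,.0085),.02,.049,.056),((.548,.0085),.02,.030,.056)]:
    try: print(ring(P,ok,c,r,a,b))
    except Exception as e: print(e)
s=ok&(np.hypot(P[:,0]-.548,P[:,1]-.0085)<.05)
print(np.histogram(P[s,2],bins=np.arange(.015,.06,.003)),get_time())
for n in("scene","side"):
    p=viewer.camera(n); print(n,[tow(p,d["at"]).round(4) for d in mark_of(p,"seat")][:2])
E
```

```text
w9 [0.599 0.01  0.2  ] 28.875
seat [([0.5491, 0.0099, 0.0225], 0.95), ([0.6663, -0.3659, -0.0042], 0.69), ([0.4351, -0.366, 0.0008], 0.62)]
(0.5483971557617188, 0.009933542251586915, 31.919090270996094, np.float64(0.025175542612813573), 1865)
(0.5459718017578125, 0.009835780143737793, 8.441264152526855, np.float64(0.05169457722209306), 237)
(0.5462764282226562, 0.010297050476074219, 13.550684928894043, np.float64(0.04708344079058287), 630)
(array([   0,  264, 4684, 2147,   28,    6,   10,   11,   62,  267,  146,
        101,  171,    0]), array([0.015, 0.018, 0.021, 0.024, 0.027, 0.03 , 0.033, 0.036, 0.039,
       0.042, 0.045, 0.048, 0.051, 0.054, 0.057])) 28.925
scene [array([0.5465, 0.0102, 0.0204])]
side [array([0.5474, 0.0077, 0.0295]), array([0.5649, 0.1334, 0.0746])]
```

View pics/w9.png

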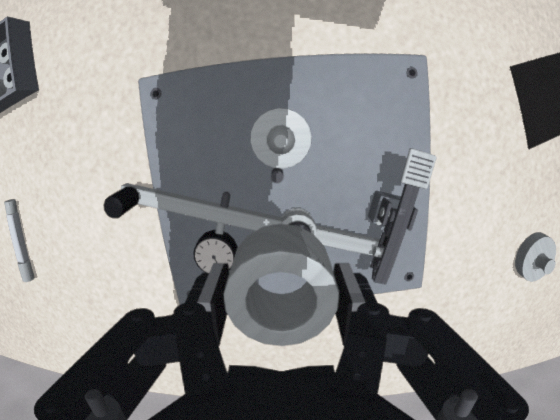

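Spigot centre comes out at about (0.5465, 0.0098), with a fitted radius of 13.55 mm against the nominal 13.5. The arm is still cocked. Placing the sleeve now.

```bash
python3 - <<'E'
from h import *
Q=rot(np.pi); c=(.5466,.0098)
env.move_l([*c,.12],Q,rate=.15)
env.move_l([*c,.07],Q,rate=.12)
f0=np.array(get_contact_force())
g=env.move_l([*c,.045],Q,rate=.04,guard=6); print(g,get_tcp_pos(),np.array(get_contact_force())-f0)
if not g:
    g=env.move_l([*c,.0345],Q,rate=.025,guard=6); print(g,get_tcp_pos(),np.array(get_contact_force())-f0)
print(get_time())
p=viewer.camera("side");cv2.imwrite("pics/d9.png",cv2.resize(p["color"][140:260,180:340],None,fx=5,fy=5))
E
```

```text
False [0.54669509 0.00978091 0.04504906] [0.15809946 0.29996439 0.5442568 ]
True [0.54672606 0.00978324 0.03592373] [-1.4874925   0.41422203  9.42983743]
31.6583
```

View pics/d9.png

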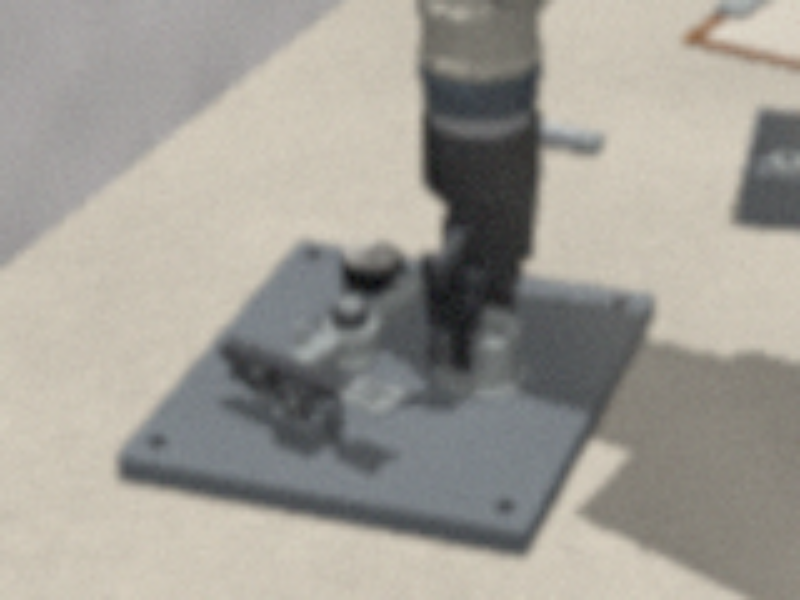

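Contact came at the expected seat height (TCP 35.9 mm against a predicted 35.4). Releasing, then checking.

```bash
python3 - <<'E'
from h import *
Q=rot(np.pi)
fingers.ungrasp()
t=get_tcp_pos(); env.move_l([t[0],t[1],.14],Q,rate=.15)
env.move_l([.535,.01,.2],Q,rate=.2)
T=wr("w10",["sleeve","paddle","knob","catch_block"]); P,ok=cloud(*T)
print(ring(P,ok,(.5466,.0098),.032,.054,.064))
s=ok&(np.hypot(P[:,0]-.5466,P[:,1]-.0098)<.030)&(P[:,2]>.054)&(P[:,2]<.064)
A=np.c_[P[s,:2]-[.5466,.0098],np.ones(s.sum())]; print("tilt",np.linalg.lstsq(A,P[s,2],rcond=None)[0])
pd=ok&(np.hypot(P[:,0]-.567,P[:,1]-.134)<.03)&(P[:,2]>.068)&(P[:,2]<.082); print("paddle",pd.sum(),P[pd].mean(0),P[pd].min(0),P[pd].max(0),get_time())
E
```

```text
w10 [0.535 0.01  0.2  ] 33.5083
sleeve [([0.5464, 0.0115, 0.023], 0.75)]
paddle [([0.5674, 0.1324, 0.0786], 0.67), ([0.6963, 0.3839, 0.0016], 0.3)]
knob [([0.599, -0.1403, 0.0746], 0.67), ([0.568, 0.1325, 0.0774], 0.16)]
catch_block [([0.6528, 0.1146, 0.0023], 0.65)]
(0.54626220703125, 0.009655117988586426, 25.89944839477539, np.float64(0.05884488095068252), 1567)
tilt [0.00211799 0.00147245 0.0587184 ]
paddle 1058 [0.56887007 0.13100684 0.07486386] [0.54699522 0.11615127 0.06830913] [0.59698866 0.14893186 0.07759938] 33.7083
```

View pics/w10.png

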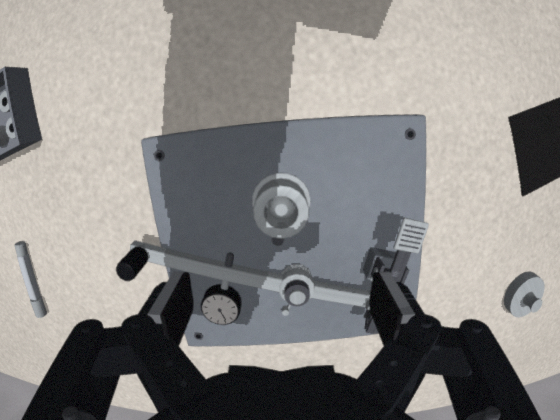

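The sleeve top is at 58.8 mm with tilt about 0.002, it is centred within 0.5 mm, and the arm is still cocked. Pressing the paddle at (410,236) in the image, about (0.567, 0.133).

```bash
python3 - <<'E'
from h import *
Q=rot(np.pi); c=(.567,.1325)
fingers.close_gripper(20)
env.move_l([*c,.12],Q,rate=.2); env.move_l([*c,.082],Q,rate=.1)
f0=np.array(get_contact_force())
for z in (.077,.075,.073,.071,.0695,.068,.0665):
    env.move_l([*c,z],Q,rate=.03); print(z,get_tcp_pos()[2].round(4),(np.array(get_contact_force())-f0).round(2))
env.pause(.4)
env.move_l([*c,.13],Q,rate=.1)
env.move_l([.535,.01,.2],Q,rate=.2); env.pause(.3)
T=wr("w11",["sleeve","knob"]); P,ok=cloud(*T)
print(ring(P,ok,(.5466,.0098),.032,.057,.064))
s=ok&(np.hypot(P[:,0]-.5466,P[:,1]-.0098)<.028)&(P[:,2]>.054)&(P[:,2]<.064)
A=np.c_[P[s,:2]-[.5466,.0098],np.ones(s.sum())]; print("tilt",np.linalg.lstsq(A,P[s,2],rcond=None)[0],get_time())
E
```

```text
0.077 0.0771 [ 0.38  0.27 -0.62]
0.075 0.0751 [0.33 0.79 1.3 ]
0.073 0.0736 [-2.27  0.9   7.14]
0.071 0.0709 [ 0.6   0.51 -0.16]
0.0695 0.0696 [-1.51 -0.02  6.08]
0.068 0.0681 [-3.72  1.59  5.82]
0.0665 0.0666 [-5.26  1.75  6.83]
w11 [0.535 0.011 0.2  ] 40.1333
sleeve [([0.5429, 0.0143, 0.0246], 0.87)]
knob [([0.5077, -0.0829, 0.076], 0.73)]
(0.5450331420898438, 0.0118309907913208, 25.887781143188477, np.float64(0.058929164607041964), 1480)
tilt [0.00504882 0.00545837 0.05876252] 40.2333
```

View pics/w11.png

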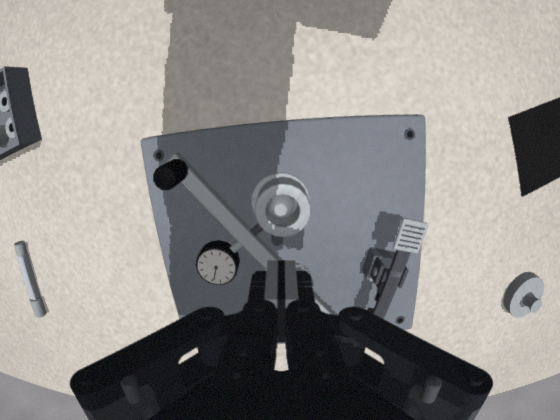

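```bash
python3 - <<'E'
from h import *
p=viewer.camera("scene"); print([(n,tow(p,d["at"]).round(3)) for n in("bin","plug_gauge","master_disc") for d in mark_of(p,n)[:1]])
print(env.sign_off(),get_time())
E
```

```text
[('bin', array([ 0.432, -0.365,  0.005])), ('plug_gauge', array([ 0.666, -0.371,  0.   ])), ('master_disc', array([ 0.695,  0.383, -0.001]))]
the job is handed in; nothing more can be done
the job is handed in; nothing more can be done
```

The job was handed in at about 40 s of the 67 s allowed, and every step looks to have worked; no verdict is reported.

- **Cocking:** I pushed the arm back by its knob in 1 mm steps until the buffer's force rise showed. The knob force peaked at 13.8 N against the ramming figure of about 19 N. When I backed off, the push fell to zero and the arm stayed caught by itself.
- **Placing:** I set the steel sleeve from the black mat over the spigot and let it go. Its top then stood at 58.8 mm (59 mm expected), upright, and centred within about 0.5 mm.
- **Releasing:** I pressed the paddle. It let go after about 2–4 mm at a reading of about 7 N. The arm swung in and its contact pin now rests on the sleeve.

**Last checks:** The final picture shows the arm against the sleeve. The sleeve is still flat, with a tilt of about 0.007 rad. The arm pushed it about 2.5 mm off the measured spigot centre, within the 4 mm limit and close to the 2 mm play in the bore. The bin, plug gauge and master disc read within about 6 mm of their starting positions, which is network noise. I did not measure the contact force between the arm and the sleeve directly.

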